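# Seat the shielded test box's lid and hold a field probe in its port

### The arm

A 6-joint arm with a two-finger parallel gripper is mounted at the origin on a cart in front of the work surface, level with it; the furniture and walls round the work are solid. World frame = base frame: x ahead of the robot, y to its left, z up, the work surface at z = 0. Lengths are in m, angles in rad, forces in N, time in s.
With the tool pointing down it reaches from about 0.375 to 0.975 m from the base axis. Payload 3.8 kg.
Tool frame: the origin (TCP) lies midway between the tips of the shut fingers; the grasp point (between the pads) lies 19 mm behind it; z points along the fingers, y is the line along which they close (so a half turn about z gives the same grasp; the last joint's range is limited). The gripper opens to 85 mm and grips with 20 to 120 N. Pads are 22 mm wide; open, the fingers measure 114 mm over their backs; the gripper's body (76 mm by 85 mm) begins 54 mm behind the grasp point. The pads swing forward as they close: fully open they stand 13 mm farther back than shut.
Start: joints at [1.299, 0.264, 1.604, -0, 1.274, -0.037], TCP at [0.157, 0.656, 0.231] pointing down, gripper open.
Joint ranges: [-2.63, 2.63], [-0.94, 2.18], [0.31, 2.57], [-1.31, 4.45], [0, 2.66], [-2.55, 2.55]. Speed limits (rad/s): [2.57, 2.57, 3.14, 3.14, 3.14, 3.14].

### API

Orientations are given as a rotation vector (axis times angle).
In Python, from workcell import status, read_camera, workorder, masks_of gives the robot as it stands.
- The arm moves only by the tool drive_tool, never from a script. Its argument "rows" is a list of rows, each a list of 7 numbers: the turn, a rotation vector about the tool's x, y, z in degrees, then the shift along the tool's x, y, z in m, then the opening, from 0 (shut) to 1 (fully open). In form: [[ax, ay, az, tx, ty, tz, claw], ...]. A call has 1 to 8 rows; each row shifts and turns the commanded pose from where the row before left it, along the tool's axes as they then stand; what a row does not reach is not made up. A row lasts 1/12 s, in which the tool goes at most 41.7 mm and 7.16 degrees, less where a joint would pass 70% of its speed; a pose out of reach is approached as far as the arm can. A call is refused whole if a number of a shift passes 0.0417 or a number of a turn 7.16, either way. A call with a gripper value outside its range is refused whole. The fingers move at their own pace and stop on an object; "force" is the grip in N (left out, the last holds). Time passes only in rows, so rows that do not move let the fingers close. It gives the time, the measured TCP pose, the force, the opening and the grip force at its end, in the units of the state.
- status.read_state(): the state, without advancing time (a new reading comes with each control period).
- read_camera(name): name is "scene" or "top" or "wrist"; returns a dict with "color" (384x512x3 uint8, red, green, blue), "intrinsics" (3x3 intrinsics, pixels), "world_from_camera" (4x4, takes a point from camera to world coordinates); the wrist camera has in their place "mount" (4x4, takes a point from camera to tool coordinates, whose origin is the TCP and whose axes are the flange's). Camera axes: x right, y up, looking along -z (the intrinsics and any distortion apply to the point x, -y, -z); pixel columns grow to the right and rows downward; lengths in m; the calibration is good to about 2 mm. A picture is of the moment at which its call begins: read the wrist's pose just before it. There is no depth.
- workorder.finish_job(): hands the job in; it is judged then, once.
Trained networks look in a picture, given as the dict that the camera call returned (one of the last four; its "shot" number tells which), for a name from the list of things; names that differ only in an ending like _2 or _b are one class to them, and where a whole thing is asked for, a point or a joint stands for the part that bears it (a point fixed in the world has none). Each returns a list of dicts, best first, with "score" (0 to 1); they miss things now and then, are a little off and sometimes report something else, mostly with a low value. They report only what shows in the picture. A call takes as long as a camera call.
- masks_of(picture, name): "mask" (384x512 bool, what is visible of it) and "bbox" ([left, top, right, bottom] in pixels, round what is visible of it).
The state is a dict: "time": time; "q": joint angles; "joint_vel": joint speeds; "joint_torque": joint torques, N m; "tool_pos": TCP position; "tcp_rot": TCP orientation; "wrist_force": force on the tool from outside, world axes, zero at the start; "torque": the same for the moment, N m; "width": opening from 0.0 (shut) to 1.0 (fully open); "grip_force": force on a finger pad.
Only numpy, scipy, OpenCV 4.12 (cv2) and the standard library are available. Lean on these libraries where they do the work, as an engineer would, in place of code of your own. Each camera call takes 0.05 s, during which the arm holds its last target. There are 200 camera calls.

### The job

Get the shielded test box ready for a field reading: first press its lid down until it is fully home all round, then take the red probe out of the rack and lower it through the brass tube in the lid until the red band on its rod is level with the tube's mouth. The probe must never touch the tube, the lid or the board inside; finish while still holding it there, upright, still and centred in the tube, and leave the blue probe, the flux tin, the bottle and the tip cleaner where they are.

Things in the scene. Friction and masses are not known exactly. Their poses are not given: they have to be found in the camera images.
- test_box: Shielded box, slate-grey body under a bare aluminium lid, 100 mm (its x) by 150 mm (its y), 54 mm tall with the lid home; it cannot move. Origin: centre of its underside on the bench; z up. Two brass coax sockets stick out 10 mm from its -x wall. A circuit board stands on its floor below the tube; the board's tallest part may reach 25 mm above the bench.
- lid (a joint): How far the push-on aluminium lid stands proud of the box's rim, in m: 0 = fully home, at most 0.007. It slides straight down, wherever it is pressed; spring fingers hold it by friction (about 9 N moves it) and it stays where it is left. Starts 4 to 7 mm proud.
- press_pad (a point): Centre of the top of the black ribbed press pad (60 mm along the box's x, 52 mm along its y) on the lid, 36 mm to the +y side of the lid's middle. It goes down with the lid; 55.5 mm above the bench when the lid is home.
- port (a point): Centre of the open upper mouth of the vertical brass tube in the lid, 36 mm to the -y side of the lid's middle, 68 mm above the bench when the lid is home. Bore 16 mm, outside 21.6 mm, 32 mm long: 14 mm stand above the lid's top face (brass flange 37 mm across, 3 mm high round its foot), the rest is inside the box. Moves with the lid; frame parallel to the box's.
- probe_rack: Grey sheet-metal bridge, 60 mm (its x) by 152 mm (its y; 188 mm over the feet), top 90 mm above the bench, which carries the two probes in two 17 mm holes 40 mm to either side of its middle along y; it cannot move. Origin: centre of its underside on the bench. Which probe hangs in which hole varies.
- probe_red: Cordless field probe with red trim, 60 to 120 g, hanging upright in the rack by its flange, tip 15 mm above the bench. Origin: lowest point of the tip; z runs up the rod. White ball tip 8 mm across, steel rod 6 mm across to 75 mm above the tip; flange 30 mm across from 75 to 79 mm; round black handle 22 mm across from 79 to 150 mm, red ring at its foot, red end cap.
- band (a point): Middle of the red depth band (4 mm wide) on the red probe's rod, 36 mm above its tip, on the rod's axis.
- probe_blue: The other probe, alike but with blue trim and a small white loop as its tip; it stays in the rack. Origin at its tip.
- flux_tin: Yellow and white round flux tin, 57 mm across, 21 mm high, loose on the bench behind the work. Origin: centre of its underside.
- solvent_bottle: White bottle with red nozzle, 42 mm across, 129 mm high, loose on the bench behind the work. Origin: centre of its underside.
- tip_cleaner: Black round tip cleaner with brass wool, 65 mm across, 55 mm high, loose on the bench behind the work. Origin: centre of its underside.

How it is judged:
By the outcome, as a careful person would: the job done as asked, in the order asked, and still so for the second after the job is handed in, while the arm keeps its last pose, push and grip.
It also fails if it takes over 64 s, if anything falls off the work surface, if the arm or the gripper's body presses on something with over 40 N, if the wrist force passes 120 N, or if a joint passes its speed limit or range.

## Working session

There is one attempt and no reset: what is moved stays moved. The work goes in short steps, Python scripts to look and compute and a tool call to move; the robot and the scene stay as the last step left them, time stands still between calls to the robot, and variables do not carry over. Pictures are saved under pics/ and viewed, at most 10 in all, crops included, and the job is handed in when it is done.

Besides the shell and the picture viewer there is one more tool, called after ">>>" as name(argument=value, ...) on one line, values as JSON. drive_tool: Moves the arm, as the interface text tells. Its arguments: {"type":"object","properties":{"rows":{"type":"array"},"force":{"type":"number"}},"required":["rows"]}

```bash
mkdir -p pics; ls; cat > h.py <<'E'
import numpy as np, cv2
from scipy.spatial.transform import Rotation as R
from workcell import status, read_camera, workorder, masks_of
def save(p,f): cv2.imwrite(f,p["color"][:,:,::-1])
E
python3 - <<'E'
from h import *
s=status.read_state();print({k:np.round(v,4) for k,v in s.items()})
for c in ("scene","top"):
    p=read_camera(c);save(p,f"pics/{c}0.png");print(c,p.keys(),p["intrinsics"],np.round(p["world_from_camera"],4))
    for n in ("test_box","lid","press_pad","port","probe_rack","probe_red","band","probe_blue"):
        for m in masks_of(p,n)[:2]:
            v,u=np.nonzero(m["mask"]);print(n,round(m["score"],2),m["bbox"],u.mean().round(1),v.mean().round(1),len(u))
E
```

```text
pics
{'time': np.float64(0.0), 'q': array([ 1.2991,  0.2648,  1.6054,  0.    ,  1.2737, -0.0369]), 'joint_vel': array([-0.0004, -0.0008, -0.0019, -0.0013,  0.001 ,  0.0028]), 'joint_torque': array([-2.50000e-03, -5.15112e+01, -3.67305e+01, -3.00000e-04,
        1.32000e-02, -0.00000e+00]), 'tool_pos': array([0.1568, 0.6558, 0.2299]), 'tcp_rot': array([-0.3679, -3.1196,  0.0036]), 'wrist_force': array([-0.9497, -0.1661,  0.619 ]), 'torque': array([0.0563, 0.0485, 0.0141]), 'grip_force': np.float64(0.0), 'width': np.float64(0.9993)}
scene dict_keys(['color', 'intrinsics', 'world_from_camera', 'shot']) [[396.33468277   0.         265.46169775]
 [  0.         396.33468277 191.88669804]
 [  0.           0.           1.        ]] [[-0.7414  0.3898 -0.5463  0.0893]
 [-0.6711 -0.4267  0.6063  0.5427]
 [ 0.0032  0.8161  0.5779  0.5612]
 [ 0.      0.      0.      1.    ]]
test_box 0.97 [201.9, 209.6, 294.6, 291.1] 248.2 248.7 4802
test_box 0.58 [316.6, 139.5, 332.6, 172.4] 324.1 155.1 350
press_pad 0.74 [201.0, 213.1, 295.9, 274.7] 247.0 239.2 3191
port 0.94 [202.9, 210.7, 296.5, 268.6] 246.9 
[... 471 characters left out ...]
.4698]
 [-0.9995  0.0115 -0.0311  0.0145]
 [-0.0298  0.0998  0.9946  0.929 ]
 [ 0.      0.      0.      1.    ]]
test_box 0.72 [172.5, 194.5, 241.3, 248.0] 206.9 221.2 2507
test_box 0.47 [232.2, 142.6, 252.9, 158.4] 242.5 150.4 381
lid 0.93 [175.1, 196.4, 239.7, 249.0] 206.9 221.0 2432
press_pad 0.78 [173.9, 195.0, 239.8, 248.0] 206.9 220.3 2581
port 0.65 [173.8, 192.4, 240.9, 246.0] 206.7 220.6 2576
probe_rack 0.76 [284.6, 200.6, 359.2, 230.9] 320.2 216.8 1532
probe_red 0.72 [305.7, 208.1, 319.8, 221.1] 311.6 216.8 151
probe_red 0.6 [336.8, 207.1, 357.8, 223.0] 346.2 214.1 175
band 0.69 [307.0, 213.0, 318.9, 225.1] 311.3 217.1 154
probe_blue 0.48 [337.1, 207.4, 357.6, 223.7] 346.4 214.1 192
```

```bash
python3 - <<'E'
import cv2,numpy as np
a=cv2.imread("pics/top0.png")[130:270,150:380];b=cv2.imread("pics/scene0.png")[110:300,180:380]
cv2.imwrite("pics/topc.png",cv2.resize(a,None,fx=3.4,fy=3.4,interpolation=cv2.INTER_CUBIC))
cv2.imwrite("pics/scc.png",cv2.resize(b,None,fx=3.1,fy=3.1,interpolation=cv2.INTER_CUBIC))
E
```

```text
(no output)
```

View pics/topc.png

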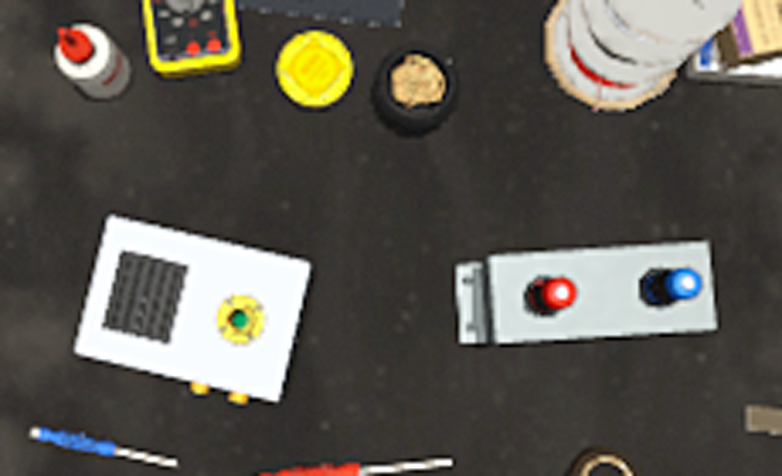

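View pics/scc.png

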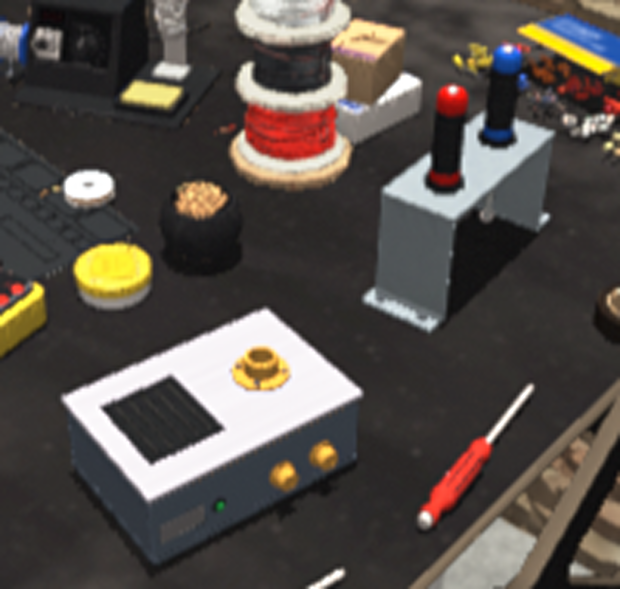

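The top crop shows the lid with its pad (146,297) and tube mouth (240,319), and the red probe at (560,293) nearest the box. The scene crop agrees, with the red probe in the rack's left hole.

```bash
cat >> h.py <<'E'
def ray(p,u,v,T=None):
    T=p["world_from_camera"] if T is None else T; K=p["intrinsics"]
    d=np.array([(u-K[0,2])/K[0,0],-(v-K[1,2])/K[1,1],-1]); return T[:3,3],T[:3,:3]@d
def atz(p,u,v,z,T=None):
    o,d=ray(p,u,v,T); return o+d*(z-o[2])/d[2]
def tri(*rays):
    A=0;b=0
    for o,d in rays:
        d=d/np.linalg.norm(d);P=np.eye(3)-np.outer(d,d);A=A+P;b=b+P@o
    return np.linalg.solve(A,b)
E
python3 - <<'E'
from h import *
t=read_camera("top");s=read_camera("scene")
T=lambda x,y:(x/3.4+150-.35,y/3.4+130-.35)
S=lambda x,y:(x/3.1+180-.35,y/3.1+110-.35)
print("lid corners",[atz(t,*T(*c),.059).round(4) for c in [(110,216),(310,263),(280,402),(76,352)]])
m=(t["color"].min(2)>215).astype(np.uint8);m[:190]=0;m[255:]=0;m[:,250:]=0
c=max(cv2.findContours(m,0,2)[0],key=cv2.contourArea)
w=np.array([atz(t,*q[0],.059)[:2] for q in c],np.float32);print("lid rect",cv2.minAreaRect(w))
print("rack",[atz(t,*T(*c),.09).round(4) for c in [(488,255),(710,240),(717,328),(494,345)]])
print("mouth",atz(t,*T(240,319),.073),tri(ray(t,*T(240,319)),ray(s,*S(262,354))))
print("pad",atz(t,*T(146,297),.06),tri(ray(t,*T(146,297)),ray(s,*S(163,419))))
print("red",atz(t,*T(562,291),.165),tri(ray(t,*T(562,291)),ray(s,*S(452,90))))
print("red foot",atz(s,*S(446,188),.092))
E
```

```text
lid corners [array([0.5546, 0.2101, 0.059 ]), array([0.5218, 0.0619, 0.059 ]), array([0.4209, 0.0819, 0.059 ]), array([0.4546, 0.2317, 0.059 ])]
lid rect ((0.48792019486427307, 0.14729911088943481), (0.15177686512470245, 0.10255954414606094), 77.43167114257812)
rack [array([ 0.5271, -0.0649,  0.09  ]), array([ 0.5396, -0.2196,  0.09  ]), array([ 0.4784, -0.2234,  0.09  ]), array([ 0.4643, -0.0692,  0.09  ])]
mouth [0.48008517 0.11067783 0.073     ] [0.48053805 0.11096599 0.07374005]
pad [0.49528513 0.18141606 0.06      ] [0.49568495 0.18196781 0.05881995]
red [ 0.49964443 -0.10475274  0.165     ] [ 0.50003208 -0.10434627  0.16576269]
red foot [ 0.49333178 -0.09806082  0.092     ]
```

```bash
cat >> h.py <<'E'
def to(pos,yaw=None,cur=None):
    """shift in current tool axes, turn (deg) for tool y along yaw (world deg), down"""
    s=status.read_state();M=R.from_rotvec(s["tcp_rot"]).as_matrix()
    print("pos",s["tool_pos"].round(4),"F",np.round(s["wrist_force"],1),"t",round(float(s["time"]),2),"q6",round(float(s["q"][5]),2),"w",round(float(s["width"]),3))
    print("M",M.round(4).tolist());d=np.array(pos)-s["tool_pos"];print("world d",d.round(4),"tool d",(M.T@d).round(4))
    if yaw is not None:
        y=np.array([np.cos(np.radians(yaw)),np.sin(np.radians(yaw)),0])
        if y@M[:,1]<0:y=-y
        N=np.column_stack([np.cross(y,[0,0,-1]),y,[0,0,-1]])
        print("turn",np.degrees(R.from_matrix(M.T@N).as_rotvec()).round(2),"then tool d",(N.T@d).round(4))
E
python3 -c "
from h import *
to((.4957,.1825,.1),-12.3);to((.4957,.1825,.1),4.6)"
```

```text
pos [0.157  0.6565 0.2313] F [0.9 1.1 0.3] t 1.0 q6 -0.04 w 1.001
M [[-0.9726, 0.2326, -0.0], [0.2326, 0.9726, -0.0], [0.0, -0.0, -1.0]]
world d [ 0.3387 -0.474  -0.1313] tool d [-0.4396 -0.3822  0.1313]
turn [-0.    0.   88.85] then tool d [-0.3909  0.4319  0.1313]
pos [0.157  0.6565 0.2313] F [0.9 1.1 0.3] t 1.0 q6 -0.04 w 1.001
M [[-0.9726, 0.2326, -0.0], [0.2326, 0.9726, -0.0], [0.0, -0.0, -1.0]]
world d [ 0.3387 -0.474  -0.1313] tool d [-0.4396 -0.3822  0.1313]
turn [-0.    0.   71.95] then tool d [-0.4996  0.2996  0.1313]
```

>>> drive_tool(rows=[[0,0,0,-0.029,-0.0255,0,0],[0,0,0,-0.029,-0.0255,0,0],[0,0,0,-0.029,-0.0255,0,0],[0,0,0,-0.029,-0.0255,0,0],[0,0,0,-0.029,-0.0255,0,0],[0,0,0,-0.029,-0.0255,0,0],[0,0,0,-0.029,-0.0255,0,0],[0,0,0,-0.029,-0.0255,0,0]], force=40)

```text
time: 1.67
tool_pos: [0.3359, 0.4025, 0.2316]
tcp_rot: [0.367, 3.12, 0.001]
wrist_force: [0.7, 0.7, 0.2]
width: -0.002
grip_force: 0.0
```

>>> drive_tool(rows=[[0,0,0,-0.029,-0.0255,0,0],[0,0,0,-0.029,-0.0255,0,0],[0,0,0,-0.029,-0.0255,0,0],[0,0,0,-0.029,-0.0255,0,0],[0,0,0,-0.029,-0.0255,0,0],[0,0,0,-0.029,-0.0255,0.02,0],[0,0,0,-0.029,-0.0255,0.03,0],[0,0,0,0,0,0,0]])

```text
time: 2.33
tool_pos: [0.4871, 0.1839, 0.1823]
tcp_rot: [-0.375, -3.115, 0.007]
wrist_force: [-1.1, -0.9, -0.4]
width: 0.002
grip_force: 0.0
```

```bash
python3 -c "
from h import *
to((.4957,.1825,.075),4.6)"
```

```text
pos [0.4871 0.1839 0.1823] F [-1.1 -0.9 -0.4] t 2.33 q6 -1.02 w 0.002
M [[-0.9715, 0.237, -0.0045], [0.237, 0.9715, -0.0042], [0.0034, -0.0052, -1.0]]
world d [ 0.0086 -0.0014 -0.1073] tool d [-0.0091  0.0013  0.1073]
turn [-3.800e-01  2.000e-02  7.169e+01] then tool d [-0.0021  0.0085  0.1073]
```

>>> drive_tool(rows=[[0,0,0,-0.004,0,0.03,0],[0,0,0,-0.004,0,0.03,0],[0,0,0,0,0,0.03,0],[0,0,0,0,0,0.014,0],[0,0,0,0,0,0.002,0],[0,0,0,0,0,0.002,0],[0,0,0,0,0,0.002,0],[0,0,0,0,0,0.002,0]])

```text
time: 3.0
tool_pos: [0.4962, 0.1882, 0.0763]
tcp_rot: [0.367, 3.117, 0.002]
wrist_force: [-0.4, 0.1, -0.3]
width: 0.0
grip_force: 0.0
```

>>> drive_tool(rows=[[0,0,0,0,0,0.001,0],[0,0,0,0,0,0.001,0],[0,0,0,0,0,0.001,0],[0,0,0,0,0,0.001,0]])

```text
time: 3.33
tool_pos: [0.495, 0.1875, 0.0711]
tcp_rot: [0.368, 3.119, 0.001]
wrist_force: [0.3, -0.5, 0.0]
width: 0.004
grip_force: 0.0
```

>>> drive_tool(rows=[[0,0,0,0,0,0.001,0],[0,0,0,0,0,0.001,0],[0,0,0,0,0,0.001,0],[0,0,0,0,0,0.001,0],[0,0,0,0,0,0.001,0],[0,0,0,0,0,0.001,0],[0,0,0,0,0,0.001,0],[0,0,0,0,0,0.001,0]])

```text
time: 4.0
tool_pos: [0.4947, 0.1874, 0.0625]
tcp_rot: [0.368, 3.12, 0.0]
wrist_force: [0.6, -0.5, 0.1]
width: -0.003
grip_force: 0.0
```

>>> drive_tool(rows=[[0,0,0,0,0,0.001,0],[0,0,0,0,0,0.001,0],[0,0,0,0,0,0.001,0]])

```text
time: 4.25
tool_pos: [0.4947, 0.1874, 0.0602]
tcp_rot: [-0.368, -3.12, 0.0]
wrist_force: [-3.4, -1.4, 8.0]
width: -0.003
grip_force: 3.8
```

>>> drive_tool(rows=[[0,0,0,0,0,0.001,0],[0,0,0,0,0,0.001,0]])

```text
time: 4.42
tool_pos: [0.4947, 0.1874, 0.0585]
tcp_rot: [-0.368, -3.12, 0.0]
wrist_force: [-3.1, -1.0, 7.2]
width: -0.002
grip_force: 3.8
```

Pressing; the lid moves at about 8 N. I'll go on until the force climbs.

>>> drive_tool(rows=[[0,0,0,0,0,0.001,0],[0,0,0,0,0,0.001,0]])

```text
time: 4.58
tool_pos: [0.4947, 0.1874, 0.0566]
tcp_rot: [-0.368, -3.12, 0.0]
wrist_force: [-2.9, -1.5, 7.9]
width: 0.001
grip_force: 3.9
```

>>> drive_tool(rows=[[0,0,0,0,0,0.001,0]])

```text
time: 4.67
tool_pos: [0.4947, 0.1874, 0.0556]
tcp_rot: [-0.368, -3.12, 0.0]
wrist_force: [-3.0, -1.7, 7.5]
width: 0.002
grip_force: 3.9
```

>>> drive_tool(rows=[[0,0,0,0,0,0.001,0]])

```text
time: 4.75
tool_pos: [0.4948, 0.1874, 0.0554]
tcp_rot: [-0.368, -3.12, 0.0]
wrist_force: [-8.2, -2.4, 20.7]
width: 0.0
grip_force: 10.2
```

>>> drive_tool(rows=[[0,0,0,0,0,0.0005,0],[0,0,0,0,0,0,0]])

```text
time: 4.92
tool_pos: [0.4948, 0.1874, 0.0554]
tcp_rot: [-0.368, -3.12, 0.0]
wrist_force: [-7.3, -2.0, 16.9]
width: 0.002
grip_force: 8.5
```

>>> drive_tool(rows=[[0,0,0,0,0,-0.003,0],[0,0,0,0,0,-0.01,0],[0,0,0,0,0,-0.04,0],[0,0,0,0,0,-0.04,0],[0,0,0,0,0,-0.04,0],[0,0,0,0,0,-0.04,0],[0,0,0,0,0,-0.02,0.5],[0,0,0,0,0,0,0.7]])

```text
time: 5.58
tool_pos: [0.4984, 0.1886, 0.2538]
tcp_rot: [0.367, 3.109, 0.008]
wrist_force: [0.9, 0.1, 0.5]
width: 0.275
grip_force: 0.0
```

```bash
python3 -c "
from h import *
to((.4995,-.1044,.235),4.6)
t=read_camera('top');save(t,'pics/top1.png');s=read_camera('scene');save(s,'pics/scene1.png')"
```

```text
pos [0.4984 0.1886 0.2538] F [0.9 0.1 0.5] t 5.58 q6 -1.02 w 0.275
M [[-0.9725, 0.2326, 0.012], [0.2326, 0.9726, 0.0039], [-0.0108, 0.0066, -0.9999]]
world d [ 0.0011 -0.293  -0.0188] tool d [-0.069  -0.2849  0.0177]
turn [ 0.72  0.3  71.95] then tool d [-0.2922 -0.0224  0.0188]
```

>>> drive_tool(rows=[[0,0,0,-0.0086,-0.0356,0,1],[0,0,0,-0.0086,-0.0356,0,1],[0,0,0,-0.0086,-0.0356,0,1],[0,0,0,-0.0086,-0.0356,0,1],[0,0,0,-0.0086,-0.0356,0,1],[0,0,0,-0.0086,-0.0356,0,1],[0,0,0,-0.0086,-0.0356,0,1],[0,0,0,-0.0086,-0.0356,0,1]])

```text
time: 6.35
tool_pos: [0.4934, -0.1069, 0.2434]
tcp_rot: [-0.367, -3.116, -0.001]
wrist_force: [-0.9, 0.1, 0.2]
width: 1.001
grip_force: 0.0
```

>>> drive_tool(rows=[[0,0,7,0,0,0,1],[0,0,7,0,0,0,1],[0,0,7,0,0,0,1],[0,0,7,0,0,0,1],[0,0,7,0,0,0,1],[0,0,7,0,0,0,1],[0,0,7,0,0,0,1],[0,0,7,0,0,0,1]])

```text
time: 7.02
tool_pos: [0.4937, -0.1052, 0.2432]
tcp_rot: [-1.795, -2.573, 0.003]
wrist_force: [0.7, 0.5, -0.5]
width: 1.003
grip_force: 0.0
```

>>> drive_tool(rows=[[0,0,7,0,0,0,1],[0,0,7,0,0,0,1],[0,0,2,0,0,0,1],[0,0,0,0,0,0,1],[0,0,0,0,0,0,1],[0,0,0,0,0,0,1]])

```text
time: 7.52
tool_pos: [0.4945, -0.1054, 0.2446]
tcp_rot: [-2.129, -2.307, 0.002]
wrist_force: [0.4, 0.4, 0.4]
width: 1.004
grip_force: 0.0
```

```bash
python3 - <<'E'
from h import *
to((.4995,-.1044,.235),4.6)
s=status.read_state();w=read_camera("wrist");save(w,"pics/w1.png");print(w["mount"].round(4).tolist(),w["intrinsics"].round(1).tolist(),[k for k in w])
t=cv2.imread("pics/top1.png")
cv2.imwrite("pics/top1c.png",cv2.resize(t[180:260,160:260],None,fx=6,fy=6,interpolation=cv2.INTER_CUBIC))
E
```

```text
pos [ 0.4945 -0.1054  0.2446] F [0.4 0.4 0.4] t 7.52 q6 -0.34 w 1.004
M [[-0.0804, 0.9968, -0.0025], [0.9968, 0.0804, 0.0006], [0.0008, -0.0024, -1.0]]
world d [ 0.005   0.001  -0.0096] tool d [0.0006 0.005  0.0096]
turn [-0.14 -0.05  0.01] then tool d [0.0006 0.005  0.0096]
[[-0.0009, 0.9591, 0.2832, 0.0729], [1.0, 0.0009, 0.0002, 0.0005], [-0.0001, 0.2832, -0.9591, -0.1442], [0.0, 0.0, 0.0, 1.0]] [[342.0, 0.0, 257.4], [0.0, 342.0, 192.3], [0.0, 0.0, 1.0]] ['color', 'intrinsics', 'mount', 'shot']
```

View pics/w1.png

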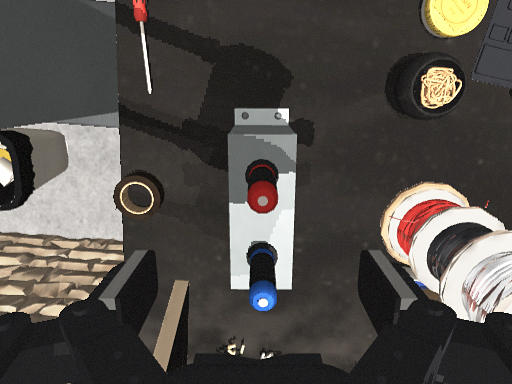

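Wrist view: red probe's cap at about (262,197), its foot ring at (262,170), the blue one behind at (263,296); nothing between the fingers and the red handle.

```bash
cat >> h.py <<'E'
def wT(w,s):
    T=np.eye(4);T[:3,:3]=R.from_rotvec(s["tcp_rot"]).as_matrix();T[:3,3]=s["tool_pos"];return T@w["mount"]
E
python3 - <<'E'
from h import *
s=status.read_state();w=read_camera("wrist");T=wT(w,s)
h=cv2.cvtColor(w["color"],cv2.COLOR_RGB2HSV);m=((h[...,1]>150)&((h[...,0]<8)|(h[...,0]>172))&(h[...,2]>60)).astype(np.uint8)
n,l,st,c=cv2.connectedComponentsWithStats(m)
for i in range(1,n):
    if st[i,4]>40 and 230<c[i,0]<300: print(st[i],c[i].round(1),atz(w,*c[i],.158,T).round(4),atz(w,*c[i],.1,T).round(4))
b=(262,200)
print(atz(w,*b,.164,T).round(4))
# rack edges at z=.09
for u,v in [(229,134),(297,134),(231,289),(293,289)]: print(atz(w,u,v,.09,T).round(4))
E
```

```text
[249 164  26  12  71] [261.5 167.6] [ 0.496  -0.0828  0.158 ] [ 0.4976 -0.0954  0.1   ]
[247 181  30  31 674] [261.7 195.4] [ 0.4978 -0.1029  0.158 ] [ 0.4999 -0.1204  0.1   ]
[ 0.4981 -0.1043  0.164 ]
[ 0.4673 -0.0701  0.09  ]
[ 0.5262 -0.0654  0.09  ]
[ 0.4779 -0.2229  0.09  ]
[ 0.5394 -0.218   0.09  ]
```

>>> drive_tool(rows=[[0,0,0,0.001,0.0045,0.02,1],[0,0,0,0,0,0.03,1],[0,0,0,0,0,0.03,1],[0,0,0,0,0,0.03,1],[0,0,0,0,0,0.018,1],[0,0,0,0,0,0,1],[0,0,0,0,0,0,1],[0,0,0,0,0,0,1]], force=40)

```text
time: 8.28
tool_pos: [0.5008, -0.1045, 0.1194]
tcp_rot: [2.13, 2.307, 0.001]
wrist_force: [-0.1, 0.3, 0.1]
width: 1.001
grip_force: 0.0
```

```bash
python3 - <<'E'
from h import *
to((.4992,-.1042,.116),4.6)
E
```

```text
pos [ 0.5008 -0.1045  0.1194] F [-0.1  0.3  0.1] t 8.28 q6 -0.33 w 1.001
M [[-0.0794, 0.9968, 0.0019], [0.9968, 0.0794, -0.0005], [-0.0007, 0.0019, -1.0]]
world d [-0.0016  0.0003 -0.0034] tool d [ 0.0005 -0.0016  0.0034]
turn [ 0.11  0.04 -0.04] then tool d [ 0.0005 -0.0016  0.0034]
```

>>> drive_tool(rows=[[0,0,0,0.0005,-0.0015,0.003,1],[0,0,0,0,0,0,0.5],[0,0,0,0,0,0,0.4],[0,0,0,0,0,0,0.3],[0,0,0,0,0,0,0.2],[0,0,0,0,0,0,0],[0,0,0,0,0,0,0],[0,0,0,0,0,0,0]], force=35)

```text
time: 8.95
tool_pos: [0.4983, -0.1039, 0.1154]
tcp_rot: [2.131, 2.308, 0.0]
wrist_force: [-1.5, -0.4, 2.3]
width: 0.246
grip_force: 34.2
```

>>> drive_tool(rows=[[0,0,0,0,0,0,0],[0,0,0,0,0,0,0]])

```text
time: 9.12
tool_pos: [0.4983, -0.1039, 0.1154]
tcp_rot: [2.131, 2.308, 0.0]
wrist_force: [-1.3, 1.0, 3.5]
width: 0.249
grip_force: 34.3
```

>>> drive_tool(rows=[[0,0,0,0,0,-0.003,0],[0,0,0,0,0,-0.007,0],[0,0,0,0,0,-0.015,0],[0,0,0,0,0,-0.02,0],[0,0,0,0,0,-0.025,0],[0,0,0,0,0,-0.025,0],[0,0,0,0,0,-0.015,0],[0,0,0,0,0,-0.005,0]])

```text
time: 9.78
tool_pos: [0.5, -0.1043, 0.2338]
tcp_rot: [2.128, 2.304, 0.004]
wrist_force: [0.3, -0.2, -0.4]
width: 0.247
grip_force: 34.3
```

>>> drive_tool(rows=[[0,0,0,0,0,0,0],[0,0,0,0,0,0,0]])

```text
time: 9.95
tool_pos: [0.4978, -0.1037, 0.2294]
tcp_rot: [-2.131, -2.307, 0.001]
wrist_force: [-0.6, 0.5, -0.9]
width: 0.248
grip_force: 34.3
```

```bash
python3 - <<'E'
from h import *
to((.4803,.1115,.23),4.6)
E
```

```text
pos [ 0.4978 -0.1037  0.2294] F [-0.6  0.5 -0.9] t 9.95 q6 -0.33 w 0.248
M [[-0.0793, 0.9969, -0.0007], [0.9969, 0.0793, 0.0002], [0.0003, -0.0007, -1.0]]
world d [-0.0175  0.2152  0.0006] tool d [ 0.216  -0.0004 -0.0005]
turn [-0.04 -0.01 -0.05] then tool d [ 2.16e-01 -2.00e-04 -6.00e-04]
```

>>> drive_tool(rows=[[0,0,0,0.015,0,0,0],[0,0,0,0.033,0,0,0],[0,0,0,0.036,0,0,0],[0,0,0,0.036,0,0,0],[0,0,0,0.036,0,0,0],[0,0,0,0.034,0,0,0],[0,0,0,0.018,0,0,0],[0,0,0,0.008,0,0,0]])

```text
time: 10.62
tool_pos: [0.4793, 0.1138, 0.2278]
tcp_rot: [-2.126, -2.309, 0.004]
wrist_force: [0.2, -0.3, -1.0]
width: 0.248
grip_force: 34.3
```

>>> drive_tool(rows=[[0,0,0,0,0,0,0],[0,0,0,0,0,0,0],[0,0,0,0,0,0.015,0],[0,0,0,0,0,0.015,0],[0,0,0,0,0,0,0],[0,0,0,0,0,0,0],[0,0,0,0,0,0,0]])

```text
time: 11.2
tool_pos: [0.4814, 0.1105, 0.2004]
tcp_rot: [2.133, 2.306, -0.0]
wrist_force: [-0.2, 0.2, -0.5]
width: 0.251
grip_force: 34.3
```

```bash
python3 - <<'E'
from h import *
to((.4803,.1115,.23),4.6)
w=read_camera("wrist");s=read_camera("scene");t=read_camera("top")
save(w,"pics/w2.png");save(s,"pics/scene2.png");save(t,"pics/top2.png")
rs=lambda a,f:cv2.resize(a,None,fx=f,fy=f,interpolation=cv2.INTER_CUBIC)[:,:,::-1]
a=rs(s["color"][130:300,180:310],3.5);b=rs(w["color"][100:384,180:340],595/284)
H=595;c=np.zeros((H,a.shape[1]+b.shape[1],3),np.uint8);c[:a.shape[0],:a.shape[1]]=a[:H];c[:b.shape[0],a.shape[1]:]=b[:H];print(c.shape)
cv2.imwrite("pics/m2.png",c)
E
```

```text
pos [0.4814 0.1105 0.2004] F [-0.2  0.2 -0.5] t 11.2 q6 0.1 w 0.251
M [[-0.0778, 0.997, 0.0001], [0.997, 0.0778, -0.0003], [-0.0003, 0.0001, -1.0]]
world d [-0.0011  0.001   0.0296] tool d [ 0.0011 -0.001  -0.0296]
turn [ 0.01  0.02 -0.14] then tool d [ 0.0011 -0.001  -0.0296]
(595, 790, 3)
```

View pics/m2.png

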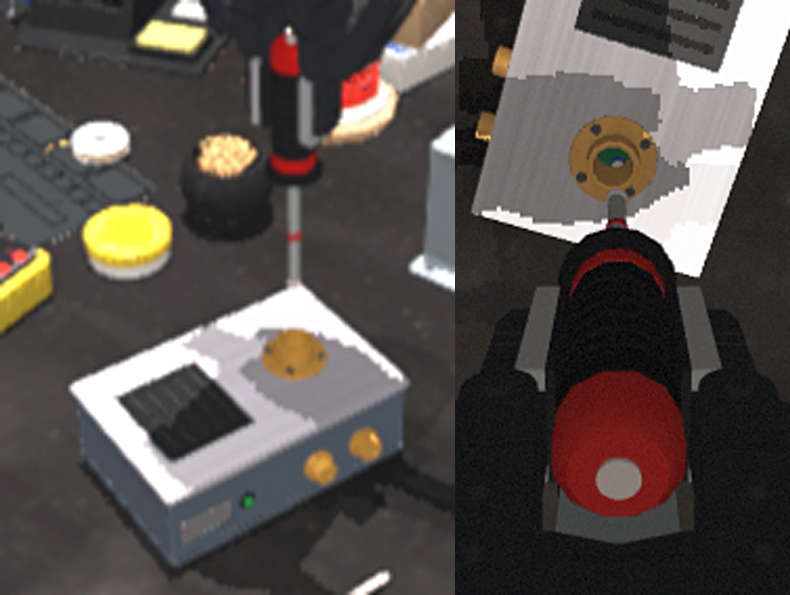

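The scene crop shows the probe upright, its rod (294,240–285) above the tube mouth (295,342). In the wrist crop the rod at (617,200) nearly covers the near rim of the mouth, centred at about (613,155). I'll enlarge both to measure.

```bash
python3 - <<'E'
from h import *
s=cv2.imread("pics/scene2.png");w=cv2.imread("pics/w2.png")
a=cv2.resize(s[188:246,245:293],None,fx=8,fy=8,interpolation=cv2.INTER_CUBIC)   # 48x58 ->384x464
b=cv2.resize(w[150:213,230:282],None,fx=8,fy=8,interpolation=cv2.INTER_CUBIC)   # ->416x504
c=np.zeros((504,800,3),np.uint8);c[:464,:384]=a;c[:504,384:]=b
cv2.imwrite("pics/m3.png",c)
E
```

```text
(no output)
```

View pics/m3.png

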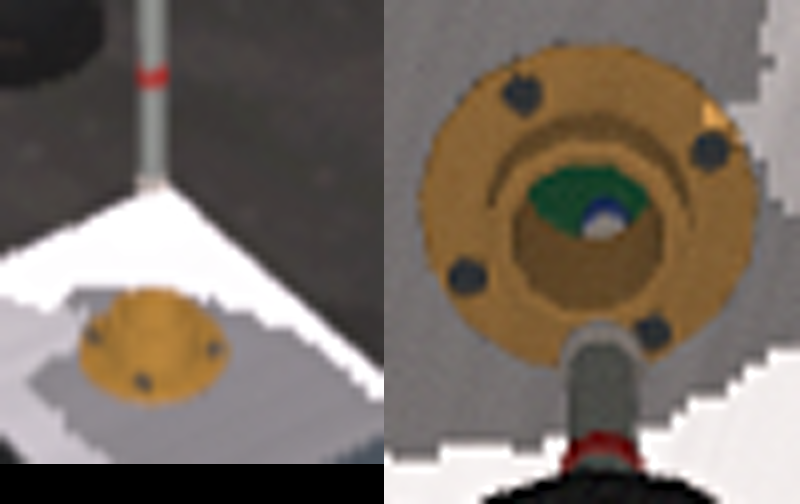

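Left (scene): band at (152,77), tip at (150,185), flange centre at (154,347). Right (wrist): bore mouth centre at (588,238), ball tip at (602,360), flange centre at (588,206), band about (601,452).

```bash
python3 - <<'E'
from h import *
st=status.read_state();w=read_camera("wrist");s=read_camera("scene");T=wT(w,st)
S=lambda x,y:(x/8+245-.44,y/8+188-.44)
W=lambda x,y:((x-384)/8+230-.44,y/8+150-.44)
M=R.from_rotvec(st["tcp_rot"]).as_matrix();p0=st["tool_pos"]
def show(n,p): print(n,p.round(4),"tool rel",(M.T@(p-p0)).round(4))
show("ball tri",tri(ray(s,*S(151,186)),ray(w,*W(602,360),T)))
show("band tri",tri(ray(s,*S(152,77)),ray(w,*W(601,448),T)))
show("ball w z.103",atz(w,*W(602,360),.1035,T))
show("band w",atz(w,*W(601,448),.1355,T))
show("band scene",atz(s,*S(152,77),.1355))
show("ball scene",atz(s,*S(151,186),.1035))
show("mouth w",atz(w,*W(588,238),.068,T))
show("flange w",atz(w,*W(588,206),.0555,T))
show("flange tri",tri(ray(s,*S(154,348)),ray(w,*W(588,206),T)))
show("flange scene",atz(s,*S(154,348),.0555))
C=np.linalg.inv(s["world_from_camera"]);
E
```

```text
ball tri [0.4822 0.1116 0.105 ] tool rel [0.0005 0.0002 0.0961]
band tri [0.4814 0.1133 0.1375] tool rel [ 0.0022 -0.0004  0.0637]
ball w z.103 [0.482  0.1109 0.1035] tool rel [-0.0003 -0.      0.0976]
band w [0.4818 0.1131 0.1355] tool rel [ 0.002  -0.0001  0.0656]
band scene [0.4831 0.1108 0.1355] tool rel [-0.0004  0.001   0.0656]
ball scene [0.4836 0.1105 0.1035] tool rel [-0.0007  0.0015  0.0976]
mouth w [0.4804 0.1133 0.068 ] tool rel [ 0.0023 -0.0016  0.1331]
flange w [0.4803 0.1137 0.0555] tool rel [ 0.0027 -0.0017  0.1456]
flange tri [0.48   0.114  0.0578] tool rel [ 0.003  -0.0019  0.1434]
flange scene [0.4816 0.1117 0.0555] tool rel [ 0.0006 -0.0005  0.1456]
```

>>> drive_tool(rows=[[0,0,0,0.002,-0.0018,0.01,0],[0,0,0,0,0,0.01,0],[0,0,0,0,0,0.003,0],[0,0,0,0,0,0,0],[0,0,0,0,0,0,0],[0,0,0,0,0,0,0],[0,0,0,0,0,0,0]])

```text
time: 12.03
tool_pos: [0.4794, 0.1134, 0.1774]
tcp_rot: [2.131, 2.308, 0.001]
wrist_force: [-0.1, 0.3, -1.4]
width: 0.248
grip_force: 34.3
```

```bash
python3 - <<'E'
from h import *
to((.4803,.1115,.132),4.6)
w=read_camera("wrist");s=read_camera("scene");t=read_camera("top")
save(w,"pics/w4.png");save(s,"pics/scene4.png");save(t,"pics/top4.png")
s=cv2.imread("pics/scene4.png");w=cv2.imread("pics/w4.png")
a=cv2.resize(s[188:246,245:293],None,fx=8,fy=8,interpolation=cv2.INTER_CUBIC)
b=cv2.resize(w[150:213,230:282],None,fx=8,fy=8,interpolation=cv2.INTER_CUBIC)
c=np.zeros((504,800,3),np.uint8);c[:464,:384]=a;c[:504,384:]=b
cv2.imwrite("pics/m4.png",c)
E
```

```text
pos [0.4794 0.1134 0.1774] F [-0.1  0.3 -1.4] t 12.03 q6 0.1 w 0.248
M [[-0.0793, 0.9969, 0.0006], [0.9969, 0.0793, 0.0001], [0.0001, 0.0006, -1.0]]
world d [ 0.0009 -0.0019 -0.0454] tool d [-0.002   0.0007  0.0454]
turn [ 0.04 -0.   -0.05] then tool d [-0.0019  0.0007  0.0454]
```

View pics/m4.png

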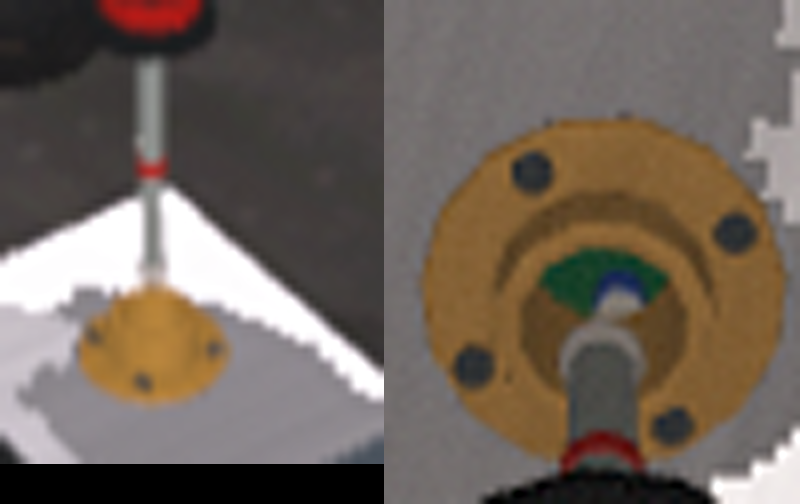

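Left: ball at (152,276), just above the tube mouth, band at (152,170). Right: bore mouth centre about (604,325), ball at (602,360) inside the bore's outline.

```bash
python3 - <<'E'
from h import *
st=status.read_state();w=read_camera("wrist");s=read_camera("scene");t=read_camera("top");T=wT(w,st)
S=lambda x,y:(x/8+245-.44,y/8+188-.44)
W=lambda x,y:((x-384)/8+230-.44,y/8+150-.44)
M=R.from_rotvec(st["tcp_rot"]).as_matrix();p0=st["tool_pos"]
def show(n,p): print(n,p.round(4),"tool rel",(M.T@(p-p0)).round(4))
show("ball tri",tri(ray(s,*S(152,276)),ray(w,*W(602,360),T)))
show("ball w",atz(w,*W(602,360),.0815,T))
show("ball s",atz(s,*S(152,276),.0815))
show("mouth w",atz(w,*W(604,325),.068,T))
# brass ellipse fits
for n,p,(r0,r1,c0,c1),z in (("w",w,(160,212,230,285),.0555),("s",s,(220,242,250,278),.0555)):
    h=cv2.cvtColor(p["color"],cv2.COLOR_RGB2HSV);m=((h[...,1]>90)&(h[...,0]>10)&(h[...,0]<28)).astype(np.uint8)
    k=np.zeros_like(m);k[r0:r1,c0:c1]=m[r0:r1,c0:c1];k=cv2.morphologyEx(k,cv2.MORPH_CLOSE,np.ones((3,3)))
    c=max(cv2.findContours(k,0,1)[0],key=cv2.contourArea);e=cv2.fitEllipse(cv2.convexHull(c));print(n,e,cv2.boundingRect(c))
    if n=="w": show("flange w",atz(w,*e[0],.0565,T))
# expected pixel in scene of a point at mouth centre / tube outline
C=np.linalg.inv(s["world_from_camera"]);K=s["intrinsics"]
def proj(P):
    q=C[:3,:3]@P+C[:3,3];return np.array([K[0,2]-K[0,0]*q[0]/q[2],K[1,2]+K[1,1]*q[1]/q[2]])
for P in ([.480,.1125,.068],[.481,.1125,.068],[.48,.1135,.068],[.480,.1125,.0565]):
    u=proj(np.array(P));print(P,u.round(2),((u+.44-[245,188])*8).round(1))
E
```

```text
ball tri [0.4797 0.1137 0.0805] tool rel [0.0003 0.0003 0.0969]
ball w [0.4794 0.1136 0.0815] tool rel [ 0.0002 -0.      0.0959]
ball s [0.4792 0.1151 0.0815] tool rel [ 0.0017 -0.0002  0.0959]
mouth w [0.4797 0.113  0.068 ] tool rel [-3.000e-04  1.000e-04  1.094e-01]
w ((256.9554138183594, 185.90145874023438), (43.740901947021484, 45.0089225769043), 96.54154968261719) (235, 165, 45, 43)
flange w [0.4796 0.1133 0.0565] tool rel [-1.000e-04  0.000e+00  1.209e-01]
s ((263.57977294921875, 231.07815551757812), (14.031472206115723, 17.850677490234375), 88.86536407470703) (255, 224, 18, 15)
[0.48, 0.1125, 0.068] [264.14 226.68] [156.6 313. ]
[0.481, 0.1125, 0.068] [263.75 226.46] [153.5 311.2]
[0.48, 0.1135, 0.068] [263.79 226.93] [153.8 315. ]
[0.48, 0.1125, 0.0565] [264.13 231.24] [156.6 349.4]
```

>>> drive_tool(rows=[[0,0,0,-0.0004,0,0.003,0],[0,0,0,0,0,0.005,0],[0,0,0,0,0,0.005,0],[0,0,0,0,0,0.005,0],[0,0,0,0,0,0.003,0],[0,0,0,0,0,0,0],[0,0,0,0,0,0,0],[0,0,0,0,0,0,0]])

```text
time: 13.0
tool_pos: [0.4793, 0.1129, 0.1561]
tcp_rot: [2.132, 2.308, 0.0]
wrist_force: [0.3, -0.4, -0.3]
width: 0.25
grip_force: 34.3
```

>>> drive_tool(rows=[[0,0,0,0,0,0.004,0],[0,0,0,0,0,0.005,0],[0,0,0,0,0,0.005,0],[0,0,0,0,0,0.004,0],[0,0,0,0,0,0.002,0],[0,0,0,0,0,0,0],[0,0,0,0,0,0,0],[0,0,0,0,0,0,0]])

```text
time: 13.67
tool_pos: [0.4793, 0.1129, 0.1362]
tcp_rot: [2.131, 2.308, 0.0]
wrist_force: [0.5, 0.6, -1.3]
width: 0.247
grip_force: 34.3
```

```bash
python3 - <<'E'
from h import *
to((.4796,.113,.1324),4.6)
w=read_camera("wrist");s=read_camera("scene")
save(w,"pics/w5.png");save(s,"pics/scene5.png")
s=cv2.imread("pics/scene5.png");w=cv2.imread("pics/w5.png")
a=cv2.resize(s[188:246,245:293],None,fx=8,fy=8,interpolation=cv2.INTER_CUBIC)
b=cv2.resize(w[160:223,230:282],None,fx=8,fy=8,interpolation=cv2.INTER_CUBIC)
c=np.zeros((504,800,3),np.uint8);c[:464,:384]=a;c[:504,384:]=b
cv2.imwrite("pics/m5.png",c)
E
```

```text
pos [0.4793 0.1129 0.1362] F [ 0.5  0.6 -1.3] t 13.67 q6 0.1 w 0.247
M [[-0.0793, 0.9969, 0.0002], [0.9969, 0.0793, 0.0], [0.0, 0.0002, -1.0]]
world d [ 0.0003  0.0001 -0.0038] tool d [0.     0.0003 0.0038]
turn [ 0.01 -0.   -0.05] then tool d [0.     0.0003 0.0038]
```

View pics/m5.png

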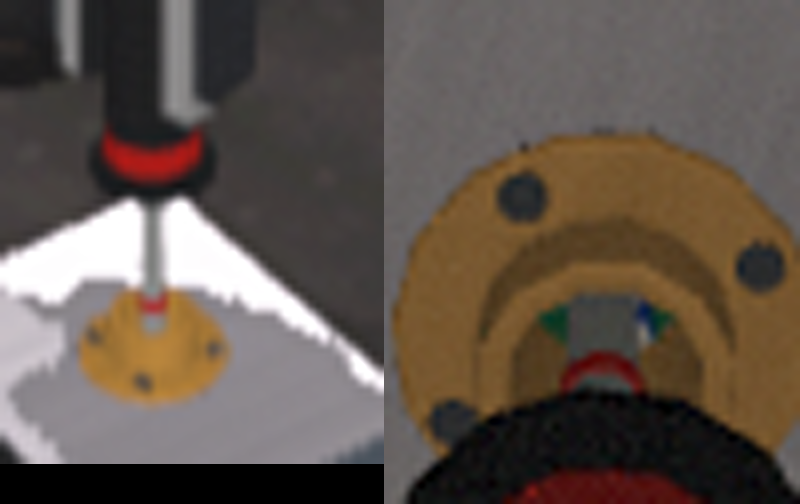

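Left: band at (152,303), inside the mouth's outline, near rim at y≈330; right: rod centred at 603 between bore edges 513 and 705. About 3.6 mm remains, and a 0.3 mm sideways shift.

>>> drive_tool(rows=[[0,0,0,0,0.0003,0.0012,0],[0,0,0,0,0,0.0012,0],[0,0,0,0,0,0.0012,0],[0,0,0,0,0,0,0],[0,0,0,0,0,0,0],[0,0,0,0,0,0,0],[0,0,0,0,0,0,0],[0,0,0,0,0,0,0]])

```text
time: 14.43
tool_pos: [0.4795, 0.1129, 0.1325]
tcp_rot: [2.132, 2.308, 0.0]
wrist_force: [-0.2, 0.0, -1.2]
width: 0.248
grip_force: 34.3
```

```bash
python3 - <<'E'
from h import *
to((.4796,.113,.1324),4.6)
w=read_camera("wrist");s=read_camera("scene")
save(w,"pics/w6.png");save(s,"pics/scene6.png")
s=cv2.imread("pics/scene6.png");w=cv2.imread("pics/w6.png")
a=cv2.resize(s[208:246,248:281],None,fx=12,fy=12,interpolation=cv2.INTER_CUBIC)
b=cv2.resize(w[165:215,232:281],None,fx=8,fy=8,interpolation=cv2.INTER_CUBIC)
c=np.zeros((456,796,3),np.uint8);c[:456,:396]=a;c[:400,396:788]=b
cv2.imwrite("pics/m6.png",c)
E
```

```text
pos [0.4795 0.1129 0.1325] F [-0.2  0.  -1.2] t 14.43 q6 0.1 w 0.248
M [[-0.0792, 0.9969, 0.0002], [0.9969, 0.0792, 0.0], [0.0, 0.0002, -1.0]]
world d [ 0.0001  0.0001 -0.0001] tool d [0.0001 0.0001 0.0001]
turn [ 0.01 -0.   -0.06] then tool d [0.0001 0.0001 0.0001]
```

View pics/m6.png

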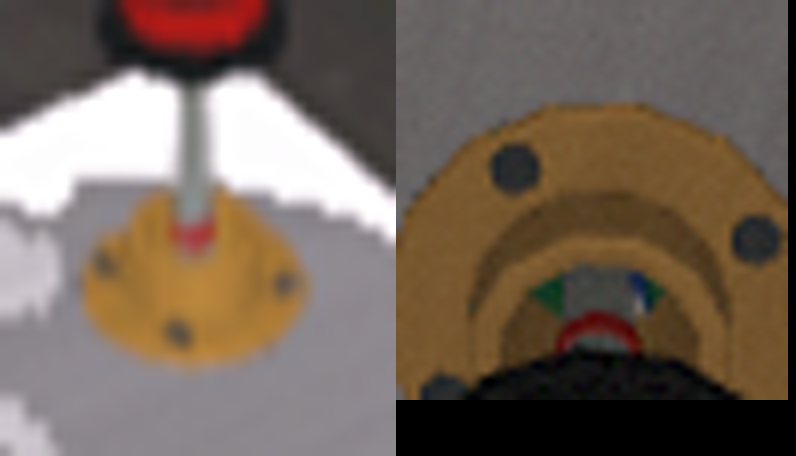

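The band sits at the mouth level at (193,237), where its front face should appear (238–242). The rod, at 597, is centred in the bore (500–698). I'm handing in.

```bash
python3 -c "
from h import *
print(workorder.finish_job())"
```

```text
the job is handed in; nothing more can be done
None
```

I pressed the lid fully home, then lowered the red probe into the tube; it is held upright and centred to about 0.5 mm, with its red band within about 1 mm of the tube's mouth, no contact detected and the other items untouched. I handed the job in at 14.5 s; no verdict came back.

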